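Take the simmer ring out from under the kettle

TASK

The kettle has only been keeping warm on a simmer ring, on the left or the middle front burner, and must now come to the boil: lift it off the ring and stand it in the middle of the copper trivet at the right, then slide the ring across the grates, without lifting it, until it lies centred on the other one of these two burners. Finally stand the kettle straight on the bare grate again, centred over the front burner it came from. Keep the kettle level and never let it drop, and leave the spice jar and the pepper mill where they are.

Things in the scene. Friction and masses are not known exactly. Their poses are not given: they have to be found in the camera images.
- kettle: Black kettle, 0.55 to 0.9 kg, 198 mm wide, 220 mm high, base flat over 160 mm, flaring to 183 mm, lid fixed. Origin on the underside, 19 mm from the base's centre towards the spout; own +y is where the spout points (tip 138 mm from the centre). Bridge handle runs along own y, 24 mm thick along own x. Starts in the ring on the left or middle front burner, spout up to 52 degrees off ahead.
- kettle_base (a point): Centre of the kettle's flat underside (axes as the kettle's).
- kettle_grip (a point): Middle of the kettle's bridge handle, 205 mm above the underside, 15 mm below its top: pinch here from above, across the handle (fingers closing along the kettle's own x).
- simmer_ring: Grey metal simmer ring (heat diffuser): disc 194 mm across, 0.4 to 0.8 kg, with a round hole 60 mm across right through its middle. 10 mm thick where the kettle stands; a lip, 14.5 mm high over all, 187 mm inside, holds the kettle's base. Origin: underside centre. Starts up to 45 mm off its burner's centre. Slides on the grate under a few newtons; closed fingertips in the hole can drag it.
- trivet: Square copper wire trivet, 140 mm, 8 mm high, 0.4 kg, loose, lying on the grates of the right front burner. Origin at the centre of the underside, z up. Set-down place for the kettle.
- burner_left (a point): Centre of the left front burner, at the top of the grates (z = 0). All over the range things stand and slide at z = 0, as on a flat board, though the grates look open.
- burner_middle (a point): Centre of the middle front burner, at the top of the grates, about 233 mm from the left one. Whichever of the two does not bear the ring is empty at the start; a thin dark liner lies below its grate, out of the way.
- spice_jar: Spice jar with a green cap, 46 mm in diameter, 106 mm high, standing on the grates behind the front burners. Origin at the centre of the underside.
- pepper_mill: Dark wooden pepper mill, 58 mm in diameter, 170 mm high, standing beside the spice jar. Origin at the centre of the underside.
- microwave_handle (a point): Lower front end of the microwave's upright door handle, a bar 15 mm wide above and behind the right front burner; from here it goes straight up to z = 0.78 m. Not to be touched: keep the wrist in front of it when the hand is at the trivet or swings across.

How it is judged (in metres and radians):
On the way, in this order (a step that is already met when the one before it is completed fails the run):
1. the kettle is lifted off the simmer ring and stands, let go, on the trivet, centred on it within 30 mm (horizontal distance between kettle_base and trivet below 0.03 m and height (world z) of kettle_base between 0.006 and 0.012 m and angle between kettle's own z axis and vertical below 0.05 rad and linear speed of kettle below 0.03 m/s and contact force between kettle and the fingers below 0.2 N), for 0.2 s.
2. the simmer ring lies flat on the other one of the left and middle front burners, its centre within 20 mm of the burner's ((horizontal distance between simmer_ring and burner_left below 0.02 m or horizontal distance between simmer_ring and burner_middle below 0.02 m) and distance of simmer_ring from where it was at the start of the episode above 0.15 m and height (world z) of simmer_ring below 0.005 m and linear speed of simmer_ring below 0.03 m/s), for 0.2 s.
At the end, for the whole second after the job is handed in: The kettle stands still and upright on the bare grate over the front burner it came from (left or middle), its base's centre within 20 mm of the burner's; the simmer ring lies flat and still on the grate of the other one of these two burners, its centre within 20 mm of the burner's (((horizontal distance between kettle_base and burner_left below 0.02 m and horizontal distance between simmer_ring and burner_middle below 0.02 m) or (horizontal distance between kettle_base and burner_middle below 0.02 m and horizontal distance between simmer_ring and burner_left below 0.02 m)) and distance of kettle_base from where it was at the start of the episode below 0.08 m and height (world z) of each of kettle_base, simmer_ring below 0.005 m and angle between each of kettle, simmer_ring's own z axis and vertical below 0.05 rad and linear speed of each of kettle, simmer_ring below 0.02 m/s); the robot touches nothing.
It fails at once if the simmer ring is lifted off the grates (more than 20 mm) or tipped up (height (world z) of simmer_ring above 0.02 m or angle between simmer_ring's own z axis and vertical above 0.2 rad).
It fails at once if the kettle is tilted by more than 20 degrees (angle between kettle's own z axis and vertical above 0.35 rad).
It fails at once if the kettle drops (falls faster than 0.5 m/s with no finger on it) (linear speed of kettle above 0.5 m/s and contact force between kettle and the fingers below 0.1 N).
It fails at once if the spice jar is moved by more than 20 mm (distance of spice_jar from where it was at the start of the episode above 0.02 m).
It fails at once if the pepper mill is moved by more than 20 mm (distance of pepper_mill from where it was at the start of the episode above 0.02 m).
It also fails if it takes over 72 s, if anything falls off the work surface, if the arm or the gripper's body presses on something with over 40 N, if the wrist force passes 120 N, or if a joint passes its speed limit or range.

ROBOT

A 6-joint arm with a two-finger parallel gripper is mounted at the origin on a cart in front of the work surface, level with it; the furniture and walls round the work are solid. World frame = base frame: x ahead of the robot, y to its left, z up, the work surface at z = 0. Lengths are in m, angles in degrees, forces in N, time in s.
With the tool pointing down it reaches from about 0.3 to 0.85 m from the base axis. Payload 4.2 kg.
Tool frame: the origin (TCP) lies on the mounting face of the last link; the fingertips stand 191 mm ahead of it and the grasp point (between the pads) lies 172 mm ahead of it; z points along the fingers, y is the line along which they close (so a half turn about z gives the same grasp; the last joint's range is limited). The gripper opens to 91 mm and grips with 3 to 60 N. Pads are 32 mm wide; open, the fingers measure 118 mm over their backs; the gripper's body (76 mm by 178 mm) begins 60 mm behind the grasp point.
Start: joints at [-70.703, 18.312, 89.639, -0, 72.044, -1.146], TCP at [0.201, -0.539, 0.405] pointing down, gripper open.
Joint ranges: [-177.97, 177.97], [-48.28, 115.42], [12.27, 149.76], [-77.06, 257.06], [2.81, 150.46], [-146.56, 146.56]. Speed limits (degrees/s): [147.25, 147.25, 180, 180, 180, 180].

INTERFACE

Orientations are given as [roll, pitch, yaw] about the fixed x, y, z axes, in that order (R = Rz(yaw) Ry(pitch) Rx(roll)).
In Python, from cell import ctrl, read_camera, finish_job gives the robot as it stands (ctrl), with the cameras as plain functions and the job as plain functions.
- The arm moves only by the shell command python3 jog.py 'ROWS'. ROWS is a JSON list of rows, 1 to 10 of them, each of 5 numbers: the finger opening in m, then dx, dy, dz in m, then a turn about the tool's z in degrees; each row is the pose to reach, as a shift and turn from the pose commanded when the command began, along the tool's axes at that moment; what a row does not reach only later rows make up. A row lasts 1/10 s, in which the tool goes at most 0.05 m and 8.59 degrees, less where a joint would pass 70% of its speed; a pose out of reach is approached as far as the arm can. The fingers move at their own pace and stop on an object; the grip force is fixed at half the most. Time passes only in rows, so rows that do not move let the fingers close. It prints the time, the measured TCP pose, the force, the opening and the grip force at its end.
- ctrl.sense(): the state, without advancing time (a new reading comes with each control period).
- read_camera(name): name is "scene" or "side" or "wrist"; returns a dict with "image" (480x640x3 uint8, red, green, blue), "vertical_fov" (degrees; the focal length in pixels is half the picture's height over the tangent of half this angle, whatever the lens; pixels are square), "cx", "cy" (the principal point, pixels), "k1" (the pictures are not rectified: a ray, as slopes to the right and down, at radius r is drawn at 1 + k1 r^2 times it, then the intrinsics apply), "view" (4x4, takes a point from world to camera coordinates). Camera axes: x right, y up, looking along -z (the intrinsics and any distortion apply to the point x, -y, -z); pixel columns grow to the right and rows downward; lengths in m; the calibration is good to about 2 mm. A picture is of the moment at which its call begins. There is no depth.
- finish_job(): hands the job in; it is judged then, once.
The state is a dict: "clock": time; "joint_positions": joint angles; "dq": joint speeds; "joint_efforts": joint torques, N m; "ee_pos": TCP position; "eef_rot": TCP orientation; "force": force on the tool from outside, world axes, zero at the start; "ft_torque": the same for the moment, N m; "gripper_width": finger opening in m; "grip_force": force on a finger pad.
Only numpy, scipy, OpenCV 4.12 (cv2) and the standard library are available. Lean on these libraries where they do the work, as an engineer would, in place of code of your own. Each camera call takes 0.05 s, during which the arm holds its last target. There are 200 camera calls.

## Working session

There is one attempt and no reset: what is moved stays moved. The work goes in short steps, Python scripts to look and compute and a shell command to move; the robot and the scene stay as the last step left them, time stands still between calls to the robot, and variables do not carry over. Pictures are saved under pics/ and viewed, at most 10 in all, crops included, and the job is handed in when it is done.

```bash
ls; mkdir -p pics; cat > h.py <<'E'
import numpy as np, cv2
from cell import ctrl, read_camera, finish_job
def shot(n,f):
    c=read_camera(n); cv2.imwrite('pics/'+f+'.png',c['image'][:,:,::-1]); np.savez('pics/'+f+'.npz',**c); return c
def K(c):
    f=240/np.tan(np.radians(c['vertical_fov'])/2)
    return np.array([[f,0,c['cx']],[0,f,c['cy']],[0,0,1.]]),np.array([c['k1'],0,0,0.])
F=np.diag([1,-1,-1.])
def proj(c,P):
    V=np.array(c['view']); k,d=K(c); R=F@V[:3,:3]; t=F@V[:3,3]
    return cv2.projectPoints(np.array(P,float).reshape(-1,1,3),cv2.Rodrigues(R)[0],t,k,d)[0].reshape(-1,2)
def ray(c,uv):
    V=np.array(c['view']); k,d=K(c); R=F@V[:3,:3]; t=F@V[:3,3]
    p=cv2.undistortPoints(np.array(uv,float).reshape(-1,1,2),k,d).reshape(-1,2)
    D=np.c_[p,np.ones(len(p))]@R
    return -R.T@t,D
def onz(c,uv,z):
    o,D=ray(c,uv); s=(z-o[2])/D[:,2]; return o+s[:,None]*D
E
python3 - <<'E'
from h import *
for n in ['scene','side','wrist']:
    c=shot(n,n+'0'); o,_=ray(c,[[320,240]]); print(n,c['vertical_fov'],c['k1'],o.round(3),onz(c,[[320,240]],0).round(3))
print(ctrl.sense())
E
```

```text
cell.py
jog.py
pics
scene 56.85913122502267 -0.044003247137673514 [-0.142  0.419  0.828] [[ 0.91 -0.24  0.  ]]
side 46.008520335630024 0.043950867574845405 [ 0.253 -1.185  1.128] [[0.702 0.298 0.   ]]
wrist 65.74161189679843 -0.07552814066263999 [ 0.265 -0.515  0.384] [[ 0.176 -0.552  0.   ]]
{'clock': 0.15, 'joint_positions': array([-7.07034902e+01,  1.83441185e+01,  8.96898786e+01,  6.02003310e-04,
        7.20437981e+01, -1.14605263e+00]), 'dq': array([ 0.12614916, -0.0762942 , -0.21327352,  0.00272421,  0.06338012,
       -0.00568395]), 'joint_efforts': array([ 4.54715109e-04, -4.12773764e+01, -2.32155651e+01,  7.27494154e-02,
        4.33973665e-02, -9.42219981e-05]), 'ee_pos': array([ 0.20079177, -0.53867858,  0.4041075 ]), 'eef_rot': array([-1.79922232e+02, -2.12830056e-03,  2.04423750e+01]), 'force': array([-0.03890759, -0.01141167, -0.47415155]), 'ft_torque': array([-0.01699117, -0.01571682,  0.03699343]), 'grip_force': 0.0, 'gripper_width': 0.09129521921005472}
```

View pics/scene0.png

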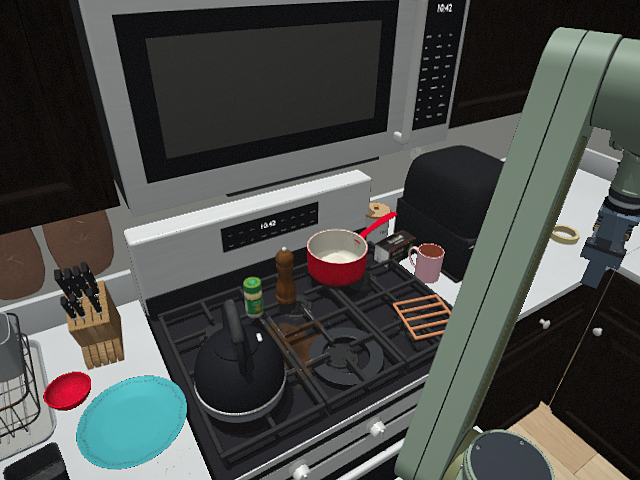

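View pics/side0.png

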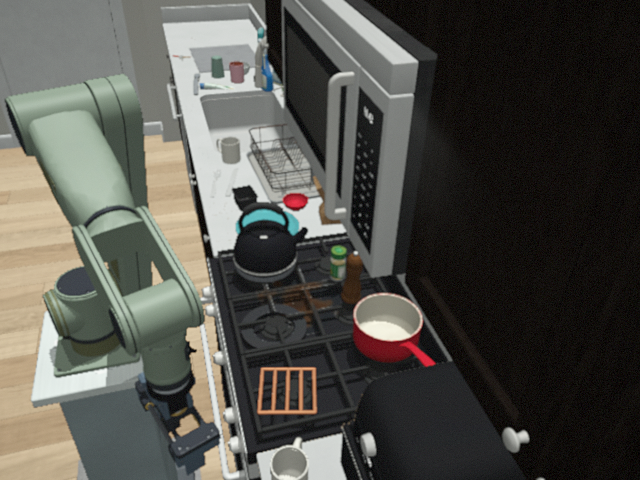

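The kettle stands in the ring on the left burner: scene (240,375), side (265,250). The middle burner is at scene (345,357), side (275,327), and the trivet at scene (425,317), side (288,390). I'll enlarge both views.

```bash
python3 - <<'E'
from h import *
a=cv2.imread('pics/scene0.png')[230:440,180:460]; cv2.imwrite('pics/sc.png',cv2.resize(a,None,fx=2.8,fy=2.8,interpolation=3))
a=cv2.imread('pics/side0.png')[190:420,210:370]; cv2.imwrite('pics/sd.png',cv2.resize(a,None,fx=2.6,fy=2.6,interpolation=3))
E
```

```text
(no output)
```

View pics/sc.png

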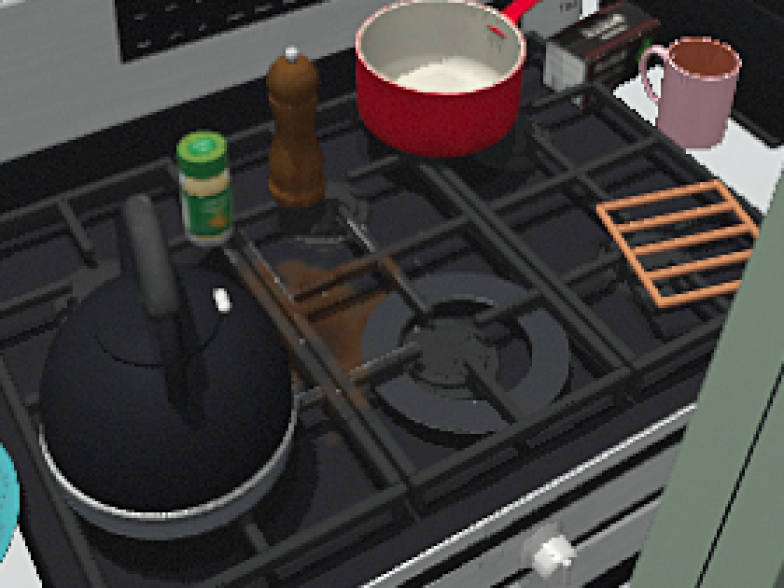

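View pics/sd.png

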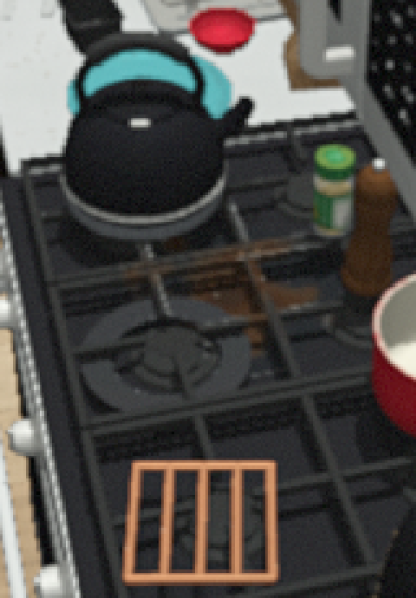

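The ring and its lip show under the kettle (bottom arc near scene (233,422), side (262,281)). The handle points almost directly away from the scene camera, and the spout tip is at side (304,230). Next: triangulation.

```bash
cat >> h.py <<'E'
def load(f): return dict(np.load('pics/'+f+'.npz'))
def tri(a,ua,b,ub):
    o1,d1=ray(a,[ua]);o2,d2=ray(b,[ub]);d1=d1[0]/np.linalg.norm(d1);d2=d2[0]/np.linalg.norm(d2)
    s=np.linalg.lstsq(np.c_[d1,-d2],o2-o1,rcond=None)[0]; p,q=o1+s[0]*d1,o2+s[1]*d2
    return ((p+q)/2).round(4), round(float(np.linalg.norm(p-q)),4)
E
python3 - <<'E'
from h import *
from scipy.optimize import least_squares
A=load('scene0');B=load('side0')
sc=lambda p:np.array(p,float)/2.8+[180-.3,230-.3]
sd=lambda p:np.array(p,float)/2.6+[210-.3,190-.3]
print('cap',tri(A,sc((452,352)),B,sd((170,352))))
for n,a,b in [('trivet L-far',(598,208),(277,462)),('far right',(718,183),(272,580)),('near left',(660,304),(132,464)),('spice cap',(203,145),(334,158)),('mill top',(292,54),(378,163)),
  ('handle top mid',(150,225),(135,42))]: print(n,tri(A,sc(a),B,sd(b)))
print('trivet side corners', onz(B,sd([(277,462),(272,580),(125,580),(132,464)]),.008).round(4).tolist())
print('trivet scene', onz(A,sc([(598,208),(718,183),(660,304)]),.008).round(4).tolist())
a1=sc([(75,515),(110,533),(150,538),(200,530),(250,508),(285,470)])
b1=sd([(65,200),(75,218),(100,232),(130,238),(165,237),(195,228),(220,208)])
for nm,L in [('both',[(A,a1),(B,b1)]),('scene',[(A,a1)]),('side',[(B,b1)])]:
    P=np.vstack([onz(c,u,0)[:,:2] for c,u in L])
    r=least_squares(lambda q:np.hypot(*(P-q).T)-.097,[.55,.2]); print('ring',nm,r.x.round(4),(r.fun*1000).round(1))
print('wrist',proj(load('wrist0'),[[.55,-.2,0]]))
print('microwave handle bottom', )
E
```

```text
cap (array([ 0.4734, -0.0346, -0.0268]), 0.001)
trivet L-far (array([ 0.5342, -0.2447,  0.0049]), 0.0073)
far right (array([ 0.4965, -0.3745,  0.0042]), 0.0011)
near left (array([ 0.3989, -0.2093,  0.0064]), 0.0007)
spice cap (array([0.6988, 0.095 , 0.1056]), 0.0012)
mill top (array([ 0.7129, -0.0046,  0.1665]), 0.0044)
handle top mid (array([0.496 , 0.2166, 0.2222]), 0.0063)
trivet side corners [[0.5369, -0.2449, 0.008], [0.4951, -0.3775, 0.008], [0.3662, -0.343, 0.008], [0.3983, -0.2109, 0.008]]
trivet scene [[0.5273, -0.2419, 0.008], [0.4941, -0.3708, 0.008], [0.3982, -0.208, 0.008]]
ring both [0.4987 0.2233] [ 1.6  0.5 -1.1 -1.8  1.9  4.2  1.   1.  -1.6 -3.1 -1.3  1.2  3.1]
ring scene [0.4975 0.222 ] [ 2.4  0.8 -1.4 -2.7  0.5  2.5]
ring side [0.4996 0.2238] [ 1.9  2.1 -0.6 -2.2 -0.9  1.2  2.7]
wrist [[ 119.03099282 -221.99265396]]
microwave handle bottom
```

```bash
cat >> h.py <<'E'
from scipy.spatial.transform import Rotation as Ro
def totool(p,yaw=None):
    s=ctrl.sense(); R=Ro.from_euler('xyz',s['eef_rot'],degrees=True).as_matrix()
    d=R.T@(np.array(p,float)-s['ee_pos']); print('ee',s['ee_pos'].round(4),s['eef_rot'].round(2),'t',round(s['clock'],2),'w',round(s['gripper_width'],4),'tool d',d.round(4), 'j',s['joint_positions'].round(1), 'turn', None if yaw is None else round((s['eef_rot'][2]-yaw+180)%360-180,2))
E
python3 - <<'E'
from h import *
A=load('scene0');B=load('side0')
print('mw handle',tri(A,(399,136),B,(337,215)))
print(onz(A,[(399,136)],.45),onz(B,[(337,215)],.45))
totool([.497,.22,.56])
E
```

```text
mw handle (array([ 0.5771, -0.2392,  0.4705]), 0.0067)
[[ 0.62571705 -0.28059557  0.45      ]] [[ 0.5838274  -0.21425841  0.45      ]]
ee [ 0.2008 -0.5387  0.4041] [-179.92   -0.     20.44] t 0.15 w 0.0913 tool d [ 0.5425 -0.6077 -0.155 ] j [-70.7  18.3  89.7   0.   72.   -1.1] turn None
```

```bash
R='0.09,0.54,-0.61,-0.155,-140'; python3 jog.py '[[0.09,0.54,-0.61,-0.155,-140],[0.09,0.54,-0.61,-0.155,-140],[0.09,0.54,-0.61,-0.155,-140],[0.09,0.54,-0.61,-0.155,-140],[0.09,0.54,-0.61,-0.155,-140],[0.09,0.54,-0.61,-0.155,-140],[0.09,0.54,-0.61,-0.155,-140],[0.09,0.54,-0.61,-0.155,-140],[0.09,0.54,-0.61,-0.155,-140],[0.09,0.54,-0.61,-0.155,-140]]'
python3 -c "
from h import *
totool([.497,.22,.56],164)"
```

```text
clock: 1.15
ee_pos: [0.3774, -0.0784, 0.4987]
eef_rot: [180.0, 0.0, 106.7]
force: [1.0, -0.3, -0.3]
gripper_width: 0.0902
grip_force: 0.0
ee [ 0.3774 -0.0784  0.4987] [1.7997e+02 3.0000e-02 1.0673e+02] t 1.15 w 0.0902 tool d [ 0.2514  0.2005 -0.0614] j [-13.4  -2.2 101.   -0.   81.2 -30.2] turn -57.27
```

```bash
python3 jog.py '[[0.09,0.25,0.2,-0.06,-57],[0.09,0.25,0.2,-0.06,-57],[0.09,0.25,0.2,-0.06,-57],[0.09,0.25,0.2,-0.06,-57],[0.09,0.25,0.2,-0.06,-57],[0.09,0.25,0.2,-0.06,-57],[0.09,0.25,0.2,-0.06,-57],[0.09,0.25,0.2,-0.06,-57],[0.09,0.25,0.2,-0.06,-57]]'
python3 -c "
from h import *
shot('wrist','w1'); totool([.497,.22,.56],164); shot('side','s1')"
```

```text
clock: 2.05
ee_pos: [0.4988, 0.2161, 0.5574]
eef_rot: [-179.9, -0.1, 163.4]
force: [-0.9, 0.3, -0.9]
gripper_width: 0.0897
grip_force: 0.0
ee [0.4986 0.2153 0.5577] [-1.7992e+02 -4.0000e-02  1.6332e+02] t 2.1 w 0.09 tool d [ 0.0028  0.004  -0.0023] j [ 22.2  12.3  76.5  -0.   91.3 -51.2] turn -0.68
```

View pics/w1.png

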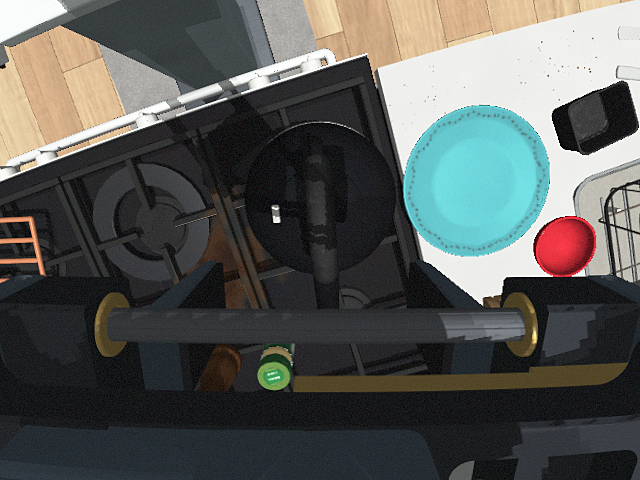

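Wrist view: the handle runs from about (316,150) to (325,285). The middle burner is at (152,218), and the grates are visible. I'll brighten the handle area and enlarge it.

```bash
python3 - <<'E'
from h import *
a=cv2.imread('pics/w1.png')[100:320,230:430]; a=(255*(a/255.)**.45).astype('uint8'); cv2.imwrite('pics/w1c.png',cv2.resize(a,None,fx=2.7,fy=2.7,interpolation=3))
E
```

```text
(no output)
```

View pics/w1c.png

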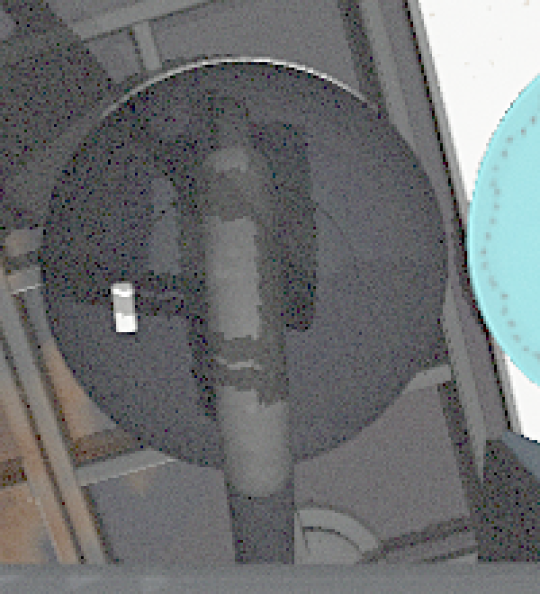

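```bash
python3 - <<'E'
from h import *
W=load('w1');B=load('side0');A=load('scene0')
w=lambda p:np.array(p,float)/2.7+[230-.3,100-.3]
P=w([(230,150),(234,215),(243,300),(252,400),(260,492)])
for z in (.16,.19,.21):
    q=onz(W,P,z); d=q[-1]-q[0]; print(z,q[:,:2].round(4).tolist(), 'yaw',np.degrees(np.arctan2(d[1],d[0])).round(1),np.linalg.norm(d).round(3))
# widths of handle at z .21 (24 mm): crop row 250: 205..262
e=onz(W,w([(205,250),(262,250)]),.21); print('width',np.linalg.norm(e[1]-e[0]))
# kettle outline circle: lip at z~.0145 r .097, top arc
sd=lambda p:np.array(p,float)/2.6+[210-.3,190-.3]; sc=lambda p:np.array(p,float)/2.8+[180-.3,230-.3]
print('spout tip',tri(B,sd((247,100)),W,w((265,562))))
print('mid burner wrist@z-.027',onz(W,[(152,218)],-.027).round(4), 'side handle arch ends at vertical plane:')
# arch ends & top in side, intersect with vertical plane through handle line
q=onz(W,P,.205); n=np.cross((q[-1]-q[0])/np.linalg.norm(q[-1]-q[0]),[0,0,1]); d=(q[-1]-q[0])/np.linalg.norm(q[-1]-q[0])
for nm,c,uv in [('side',B,sd([(78,100),(84,75),(110,45),(135,36),(165,45),(195,75),(202,100)])),('scene',A,sc([(140,200),(175,390)]))]:
    o,D=ray(c,uv); s=((q[2]-o)@n)/(D@n); X=o+s[:,None]*D; print(nm,'along/z rel base',np.c_[(X-[.4985,.223,0])@d,X[:,2]].round(4).tolist())
print('lat offset of ring centre from handle plane',(q[2]-[.4985,.223,.205])@n)
E
```

```text
0.16 [[0.4369, 0.2319], [0.4601, 0.2265], [0.4919, 0.2206], [0.5306, 0.2127], [0.5681, 0.2051]] yaw -11.6 0.134
0.19 [[0.4365, 0.2322], [0.4578, 0.2272], [0.487, 0.2217], [0.5227, 0.2145], [0.5572, 0.2074]] yaw -11.6 0.123
0.21 [[0.4362, 0.2323], [0.4563, 0.2276], [0.4838, 0.2225], [0.5175, 0.2157], [0.55, 0.209]] yaw -11.6 0.116
width 0.018601926279423496
spout tip (array([0.6165, 0.1956, 0.1296]), 0.0097)
mid burner wrist@z-.027 [[ 0.4568 -0.0412 -0.027 ]] side handle arch ends at vertical plane:
side along/z rel base [[-0.0727, 0.1386], [-0.0637, 0.1735], [-0.0318, 0.2139], [-0.003, 0.2253], [0.0307, 0.2122], [0.0644, 0.1699], [0.0721, 0.1342]]
scene along/z rel base [[0.0293, 0.2243], [-0.0418, 0.0979]]
lat offset of ring centre from handle plane 0.003470537041816203
```

```bash
python3 -c "
from h import *
totool([.498,.2205,.387],168)"
```

```text
ee [0.4984 0.2149 0.5579] [-1.7994e+02 -3.0000e-02  1.6329e+02] t 2.15 w 0.0901 tool d [0.0019 0.0054 0.1709] j [ 22.1  12.2  76.5  -0.   91.3 -51.2] turn -4.71
```

```bash
python3 jog.py '[[0.09,0.002,0.005,0.03,-4.7],[0.09,0.002,0.005,0.08,-4.7],[0.09,0.002,0.005,0.12,-4.7],[0.09,0.002,0.005,0.15,-4.7],[0.09,0.002,0.005,0.171,-4.7],[0.09,0.002,0.005,0.171,-4.7]]'
python3 -c "
from h import *
totool([.498,.2205,.387],168)
c=shot('side','s2'); d=shot('scene','c2')
a=c['image'][170:310,190:340,::-1]; b=d['image'][250:440,170:330,::-1]
g=lambda i:(255*(i/255.)**.5).astype('uint8')
cv2.imwrite('pics/m2.png',np.hstack([cv2.resize(g(a),(400,373)),cv2.resize(g(b),(314,373))]))"
```

```text
clock: 2.75
ee_pos: [0.4972, 0.2195, 0.3844]
eef_rot: [-179.8, -0.3, 168.0]
force: [0.0, 0.0, -0.2]
gripper_width: 0.09
grip_force: 0.0
ee [0.4972 0.2195 0.3844] [-179.76   -0.32  167.96] t 2.75 w 0.09 tool d [-0.0006  0.0011 -0.0026] j [ 22.6  16.4  95.5  -0.   68.5 -55.3] turn -0.04
```

View pics/m2.png

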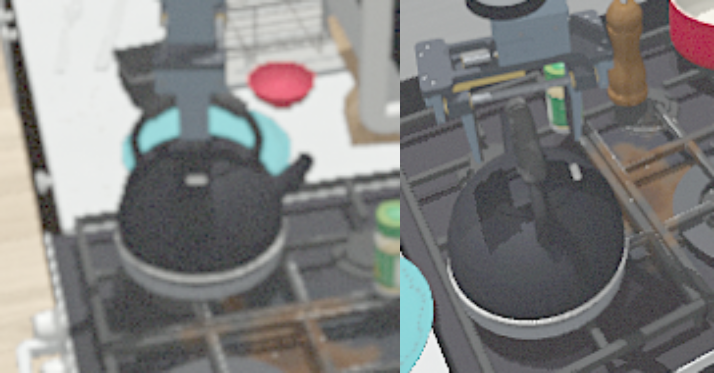

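The open fingers straddle the middle of the handle in both views, so I'll close and lift.

```bash
python3 jog.py '[[0.0,0,0,-0.001,0],[0.0,0,0,-0.001,0],[0.0,0,0,-0.001,0],[0.0,0,0,-0.001,0],[0.0,0,0,-0.001,0],[0.0,0,0,-0.001,0],[0.0,0,0,-0.001,0],[0.0,0,0,-0.001,0]]'
```

```text
clock: 3.65
ee_pos: [0.4983, 0.2212, 0.3881]
eef_rot: [-180.0, -0.0, 168.1]
force: [0.4, -0.6, -0.1]
gripper_width: 0.0286
grip_force: 0.0
```

```bash
python3 jog.py '[[0.0,0,0,0,0],[0.0,0,0,0,0],[0.0,0,0,0,0],[0.0,0,0,0,0]]'
```

```text
clock: 4.05
ee_pos: [0.4983, 0.2211, 0.3881]
eef_rot: [-180.0, 0.0, 168.1]
force: [0.1, -1.1, -0.4]
gripper_width: 0.0243
grip_force: 30.0
```

```bash
python3 jog.py '[[0.0,0,0,-0.005,0],[0.0,0,0,-0.015,0],[0.0,0,0,-0.03,0],[0.0,0,0,-0.045,0],[0.0,0,0,-0.05,0],[0.0,0,0,-0.05,0]]'
python3 - <<'E'
from h import *
totool([.448,-.292,.43],168)
c=shot('side','s3'); d=shot('scene','c3')
a=c['image'][170:310,190:340,::-1]; b=d['image'][230:440,170:350,::-1]
g=lambda i:(255*(i/255.)**.5).astype('uint8')
cv2.imwrite('pics/m3.png',np.hstack([cv2.resize(g(a),(400,373)),cv2.resize(g(b),(320,373))]))
E
```

```text
clock: 4.65
ee_pos: [0.4983, 0.2212, 0.4388]
eef_rot: [180.0, 0.1, 168.1]
force: [-0.5, -0.1, -7.0]
gripper_width: 0.0244
grip_force: 30.0
ee [0.4983 0.2212 0.4388] [1.7996e+02 6.0000e-02 1.6809e+02] t 4.65 w 0.0244 tool d [-0.0567 -0.5126  0.0085] j [ 22.7  14.5  90.2  -0.   75.3 -55.4] turn 0.09
```

View pics/m3.png

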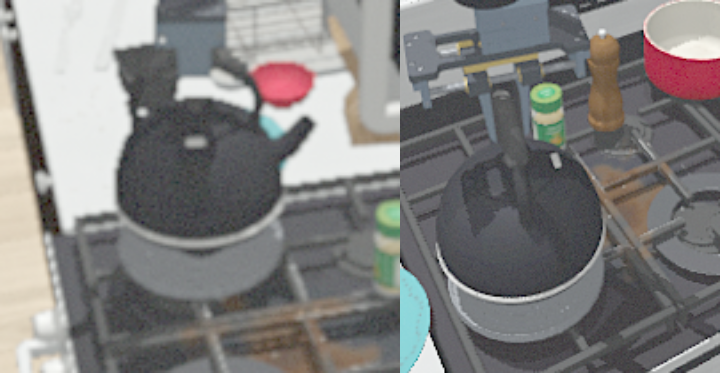

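Kettle lifted level; the ring stayed on the grate. Before swinging across I'll check the pot and mug for clearance.

```bash
python3 - <<'E'
from h import *
A=load('scene0');B=load('side0')
print('pot rim left(scene 307,245 / side 392,297..)')
for z in (.0,.05,.1):
    print(z,'side pot rim L,R,near',onz(B,[(353,318),(421,325),(385,357)],z).round(3).tolist(),'scene L,R',onz(A,[(307,243),(368,243),(337,258)],z).round(3).tolist())
print('mug scene base',onz(A,[(428,281)],0).round(3),'side mug', onz(B,[(290,470)],.05).round(3))
# ring refit with kettle lifted
S=load('s3'); C=load('c3')
s3=lambda p:np.array(p,float)*[150/400,140/373]+[190-.3,170-.3]
c3=lambda p:(np.array(p,float)-[400,0])*[180/320,210/373]+[170-.3,230-.3]
from scipy.optimize import least_squares
P=np.vstack([onz(S,s3([(122,262),(140,283),(170,294),(200,297),(240,290),(268,273),(282,250)]),0),onz(C,c3([(456,318),(480,335),(510,342),(545,339),(575,325),(597,300)]),0)])[:,:2]
r=least_squares(lambda q:np.hypot(*(P-q).T)-.097,[.5,.22]);print('ring',r.x.round(4),(1000*r.fun).round(1))
E
```

```text
pot rim left(scene 307,245 / side 392,297..)
0.0 side pot rim L,R,near [[0.69, -0.089, 0.0], [0.867, -0.164, 0.0], [0.725, -0.25, 0.0]] scene L,R [[0.916, -0.193, 0.0], [0.814, -0.369, 0.0], [0.795, -0.233, 0.0]]
0.05 side pot rim L,R,near [[0.67, -0.138, 0.05], [0.839, -0.209, 0.05], [0.704, -0.291, 0.05]] scene L,R [[0.852, -0.156, 0.05], [0.756, -0.321, 0.05], [0.738, -0.193, 0.05]]
0.1 side pot rim L,R,near [[0.651, -0.186, 0.1], [0.812, -0.254, 0.1], [0.683, -0.333, 0.1]] scene L,R [[0.788, -0.119, 0.1], [0.698, -0.274, 0.1], [0.682, -0.154, 0.1]]
mug scene base [[ 0.56  -0.403  0.   ]] side mug [[ 0.4   -0.531  0.05 ]]
ring [0.4977 0.2256] [-1.  -0.8 -2.6 -2.2 -0.8 -0.5  1.2  0.2 -1.9 -2.1  0.6  3.1  4. ]
```

```bash
python3 jog.py '[[0,0,-0.01,0,0],[0,0.001,-0.03,0,0],[0,0.002,-0.06,0,0],[0,0.003,-0.1,0,0],[0,0.004,-0.14,0,0],[0,0.005,-0.18,0,0],[0,0.004,-0.22,0,0],[0,0.0,-0.26,0,0],[0,-0.005,-0.295,0,0],[0,-0.009,-0.32,0,0]]'
python3 jog.py '[[0,-0.006,-0.025,0,0],[0,-0.014,-0.055,0,0],[0,-0.024,-0.09,0,0],[0,-0.034,-0.125,0,0],[0,-0.042,-0.155,0,0],[0,-0.047,-0.178,0,0],[0,-0.049,-0.19,0,0],[0,-0.049,-0.192,0,0],[0,-0.049,-0.192,0,0]]'
python3 - <<'E'
from h import *
totool([.448,-.292,.43],168)
c=shot('side','s4'); d=shot('scene','c4')
a=c['image'][240:450,220:370,::-1]; b=d['image'][225:465,150:470,::-1]
g=lambda i:(255*(i/255.)**.5).astype('uint8')
cv2.imwrite('pics/m4.png',np.hstack([cv2.resize(g(a),None,fx=2,fy=2,interpolation=3),cv2.resize(g(b),(480,420),interpolation=3)[:, :]]))
E
```

```text
clock: 5.75
ee_pos: [0.4398, -0.0962, 0.4378]
eef_rot: [-179.9, -0.1, 168.0]
force: [0.0, -0.8, -6.4]
gripper_width: 0.024
grip_force: 30.0
clock: 6.65
ee_pos: [0.4489, -0.2913, 0.4378]
eef_rot: [179.9, -0.1, 168.1]
force: [-0.1, -0.3, -6.1]
gripper_width: 0.0243
grip_force: 30.0
ee [ 0.4489 -0.2913  0.4378] [ 1.7992e+02 -8.0000e-02  1.6806e+02] t 6.65 w 0.0243 tool d [ 0.0008 -0.0009  0.0078] j [ -34.2   13.6   91.5    0.    75.  -112.3] turn 0.06
```

View pics/m4.png

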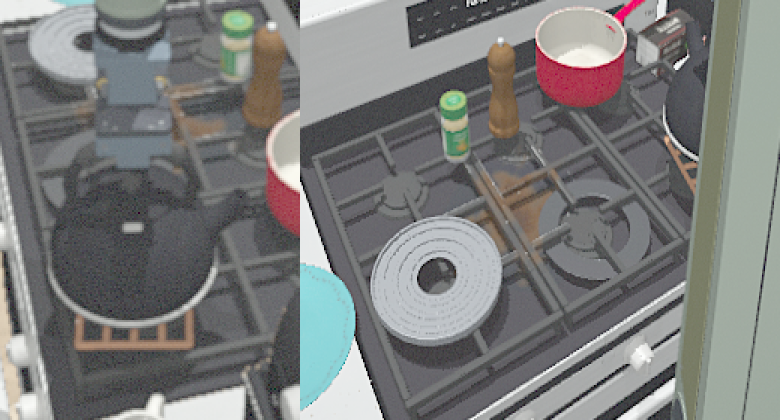

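Kettle is level above the trivet; the ring lies bare (centre about scene c4 (241,382) full-frame). Lowering.

```bash
python3 jog.py '[[0,0.001,-0.001,0.01,0],[0,0.001,-0.001,0.025,0],[0,0.001,-0.001,0.037,0],[0,0.001,-0.001,0.044,0],[0,0.001,-0.001,0.048,0],[0,0.001,-0.001,0.05,0],[0,0.001,-0.001,0.051,0],[0,0.001,-0.001,0.051,0]]'
```

```text
clock: 7.55
ee_pos: [0.4483, -0.2926, 0.3875]
eef_rot: [-180.0, 0.0, 168.1]
force: [-0.2, -1.0, -5.8]
gripper_width: 0.0244
grip_force: 30.0
```

```bash
python3 jog.py '[[0,0,0,0.001,0],[0,0,0,0.001,0]]'; python3 - <<'E'
from h import *
C=load('c4')
c4=lambda p:(np.array(p,float)-[300,0])*[320/480,240/420]+[150-.3,225-.3]
# bare ring hole: top edge z .010, outer edges
from scipy.optimize import least_squares
P=onz(C,c4([(373,300),(388,322),(412,338),(440,343),(470,334),(493,310),(501,285)]),0)[:,:2]
r=least_squares(lambda q:np.hypot(*(P-q).T)-.097,[.5,.22]);print('ring bottom',r.x.round(4),(1000*r.fun).round(1))
h=onz(C,c4([(436,258),(436,294),(417,276),(456,276)]),.010)[:,:2];print('hole top edge',h.round(4).tolist(),h.mean(0).round(4))
# grate fingers around middle burner and left burner; straight lines
print('mid cap',onz(C,c4([(588,228)]),-.027).round(4),'left rear cap',onz(C,c4([(401,192)]),-.027).round(4))
a=C['image'][225:405,150:480,::-1]; cv2.imwrite('pics/m5.png',cv2.resize((255*(a/255.)**.5).astype('uint8'),None,fx=2.4,fy=2.4,interpolation=3))
E
```

```text
clock: 7.75
ee_pos: [0.4482, -0.2926, 0.3864]
eef_rot: [-180.0, 0.0, 168.1]
force: [0.7, 1.0, -6.2]
gripper_width: 0.0243
grip_force: 30.0
ring bottom [0.4996 0.2174] [ 3.  -2.8 -2.7  0.8  3.1  0.9 -2.5]
hole top edge [[0.5227, 0.2123], [0.4702, 0.2348], [0.5102, 0.2483], [0.4806, 0.198]] [0.4959 0.2233]
mid cap [[ 0.4734 -0.0367 -0.027 ]] left rear cap [[ 0.699   0.2066 -0.027 ]]
```

View pics/m5.png

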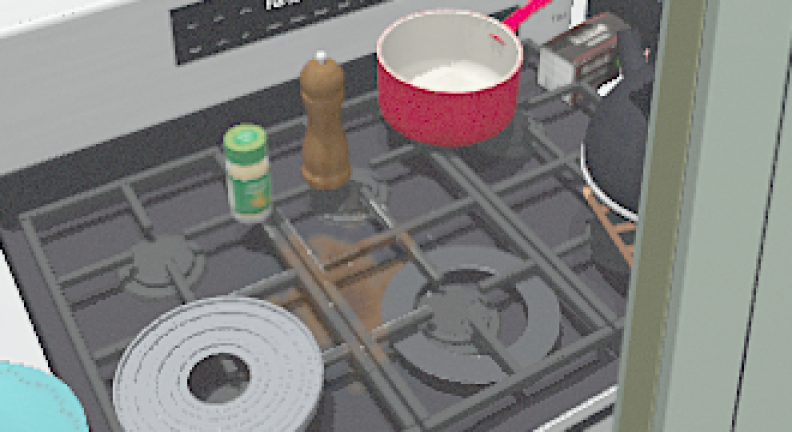

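```bash
python3 jog.py '[[0,0,0,0.001,0],[0,0,0,0.001,0],[0,0,0,0.001,0]]'; python3 - <<'E'
from h import *
C=load('c4')
m=lambda p:np.array(p,float)/2.4+[150-.3,225-.3]
def X(a,b,c,d):
    q=onz(C,m([a,b,c,d]),0)[:,:2]; t=np.linalg.solve(np.c_[q[1]-q[0],-(q[3]-q[2])],q[2]-q[0]); d1=q[1]-q[0]; d2=q[3]-q[2]
    return (q[0]+t[0]*d1).round(4), np.degrees(np.arctan2(d1[1],d1[0])).round(1),np.degrees(np.arctan2(d2[1],d2[0])).round(1)
print('mid fingers cross',X((325,352),(540,280),(375,200),(513,373)))
print('left rear-finger cross', X((95,362),(150,340),(130,190),(190,300)))
# divider bars between grates: (double bar) left/mid and mid/right
print('dividers', onz(C,m([(345,330),(575,285),(270,235),(480,190)]),0).round(4).tolist())
B=load('s4'); print('mid cap tri',tri(C,m((458,310)),load('side0'),np.array([170,352])/2.6+[209.7,189.7]))
E
```

```text
clock: 8.05
ee_pos: [0.4482, -0.2926, 0.386]
eef_rot: [-180.0, 0.1, 168.1]
force: [-0.9, 0.3, 0.2]
gripper_width: 0.0243
grip_force: 30.0
mid fingers cross (array([ 0.4607, -0.0261]), np.float64(-97.5), np.float64(178.3))
left rear-finger cross (array([0.5791, 0.2073]), np.float64(-91.1), np.float64(179.0))
dividers [[0.4941, 0.0892, 0.0], [0.424, -0.1457, 0.0], [0.6528, 0.0958, 0.0], [0.5961, -0.1442, 0.0]]
mid cap tri (array([ 0.4748, -0.0351, -0.0248]), 0.0027)
```

```bash
python3 jog.py '[[0.08,0,0,0,0],[0.08,0,0,0,0],[0.08,0,0,0,0],[0.08,0,0,0,0],[0.08,0,0,-0.0,0],[0.08,0,0,-0.02,0],[0.08,0,0,-0.06,0],[0.08,0,0,-0.1,0]]'
python3 -c "
from h import *
totool([.44,.1,.55],90)"
```

```text
clock: 8.85
ee_pos: [0.4481, -0.2925, 0.4858]
eef_rot: [180.0, -0.1, 168.1]
force: [1.8, -0.1, 0.5]
gripper_width: 0.0796
grip_force: 0.0
ee [ 0.4481 -0.2925  0.4858] [ 1.7996e+02 -9.0000e-02  1.6809e+02] t 8.85 w 0.0796 tool d [ 0.089   0.3824 -0.0638] j [ -34.4   12.4   86.3   -0.    81.4 -112.4] turn 78.09
```

```bash
python3 jog.py '[[0,0.045,0.19,-0.03,-5],[0,0.045,0.39,-0.06,-5],[0,0.045,0.39,-0.06,-5],[0,0.045,0.39,-0.06,-5],[0,0.045,0.39,-0.06,-5],[0,0.045,0.39,-0.06,-5],[0,0.045,0.39,-0.06,-5],[0,0.045,0.39,-0.06,-5],[0,0.045,0.39,-0.06,-5],[0,0.045,0.39,-0.06,-5]]'
python3 - <<'E'
from h import *
totool([.44,.1,.55],90)
C=shot('wrist','w5')
print(proj(C,[[.497,.223,.01],[.473,-.035,-.027]]))
a=C['image'][60:300,:,::-1]; cv2.imwrite('pics/w5c.png',cv2.resize((255*(a/255.)**.5).astype('uint8'),None,fx=1.25,fy=1.25,interpolation=3))
E
```

```text
clock: 9.85
ee_pos: [0.4846, 0.0992, 0.545]
eef_rot: [-180.0, -0.0, 173.2]
force: [-0.0, -0.0, 0.0]
gripper_width: 0.0031
grip_force: 0.0
ee [0.4846 0.0992 0.545 ] [-1.7995e+02 -1.0000e-02  1.7323e+02] t 9.85 w 0.0031 tool d [ 0.0444 -0.0045 -0.005 ] j [ 10.3   7.6  84.   -0.   88.4 -73. ] turn 83.23
[[405.58297555 198.51184949]
 [226.63823616 199.78675369]]
```

View pics/w5c.png

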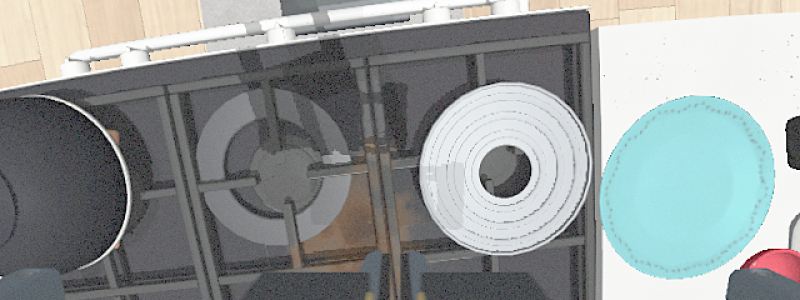

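Wrist view: the bare ring is at crop (505,168), with its hole at (506,172). The middle burner cap is at (285,178) with its grate fingers, and the grates' dividing bars are at crop x≈185 and 380.

```bash
python3 - <<'E'
from h import *
from scipy.optimize import least_squares
C=load('w5'); m=lambda p:np.array(p,float)/1.25+[-.1,60-.1]
def X(a,b,c,d):
    q=onz(C,m([a,b,c,d]),0)[:,:2]; d1=q[1]-q[0]; d2=q[3]-q[2]; t=np.linalg.solve(np.c_[d1,-d2],q[2]-q[0])
    return (q[0]+t[0]*d1).round(4), np.degrees(np.arctan2(d1[1],d1[0])).round(1),np.degrees(np.arctan2(d2[1],d2[0])).round(1)
print('mid cross',X((145,195),(420,159),(262,90),(297,262)))
print('left vert + same horiz line',X((145,195),(420,159),(478,60),(494,262)))
print('cap',onz(C,m([(285,178)]),-.027).round(4))
P=onz(C,m([(419,168),(591,170),(505,82),(505,254),(445,107),(566,108),(443,228),(566,229)]),.0145)[:,:2]
r=least_squares(lambda q:np.hypot(*(P-q[:2]).T)-q[2],[.5,.22,.097]);print('ring outer',r.x.round(4),(1000*r.fun).round(1))
h=onz(C,m([(479,172),(532,172),(506,145),(506,199)]),.010)[:,:2];print('hole',h.mean(0).round(4),np.ptp(h,0))
print('dividers',onz(C,m([(185,185),(379,165)]),0).round(4).tolist())
# bars: divider line edges: front/back bars
print('front/back bars of mid grate',onz(C,m([(265,85),(300,283)]),0).round(4).tolist())
E
```

```text
mid cross (array([ 0.4719, -0.0331]), np.float64(90.3), np.float64(1.5))
left vert + same horiz line (array([0.4706, 0.2026]), np.float64(90.3), np.float64(0.3))
cap [[ 0.477  -0.0338 -0.027 ]]
ring outer [0.4944 0.2207 0.0959] [ 0.5  0.2  0.1 -0.5  2.1 -2.6 -2.2  2.5]
hole [0.4956 0.2216] [0.06049877 0.05932404]
dividers [[0.4674, -0.1448, 0.0], [0.4722, 0.0816, 0.0]]
front/back bars of mid grate [[0.3698, -0.0315, 0.0], [0.6018, -0.0314, 0.0]]
```

```bash
python3 -c "
from h import *
totool([.496,.2217,.25],174.6)"
```

```text
ee [0.4846 0.0982 0.5449] [-1.7994e+02 -2.0000e-02  1.7312e+02] t 9.9 w 0.0007 tool d [0.0033 0.1242 0.2948] j [ 10.1   7.6  84.   -0.   88.4 -73. ] turn -1.48
```

```bash
python3 jog.py '[[0,0.003,0.04,0.03,-1.5],[0,0.003,0.08,0.06,-1.5],[0,0.003,0.115,0.09,-1.5],[0,0.003,0.124,0.135,-1.5],[0,0.003,0.124,0.18,-1.5],[0,0.003,0.124,0.225,-1.5],[0,0.003,0.124,0.265,-1.5],[0,0.003,0.124,0.285,-1.5],[0,0.003,0.124,0.295,-1.5],[0,0.003,0.124,0.295,-1.5]]'
python3 - <<'E'
from h import *
totool([.496,.2217,.196],174.6)
c=shot('scene','c6')
a=c['image'][280:430,170:330,::-1]; cv2.imwrite('pics/c6c.png',cv2.resize((255*(a/255.)**.6).astype('uint8'),None,fx=3.4,fy=3.4,interpolation=3))
E
```

```text
clock: 10.9
ee_pos: [0.4968, 0.2204, 0.2492]
eef_rot: [-179.9, -0.1, 174.5]
force: [-0.1, -0.4, 0.6]
gripper_width: 0.0008
grip_force: 0.0
ee [0.4968 0.2204 0.2492] [-1.7992e+02 -1.2000e-01  1.7447e+02] t 10.9 w 0.0008 tool d [0.0008 0.0013 0.0532] j [ 22.7  23.9 106.   -0.   50.2 -61.7] turn -0.13
```

View pics/c6c.png

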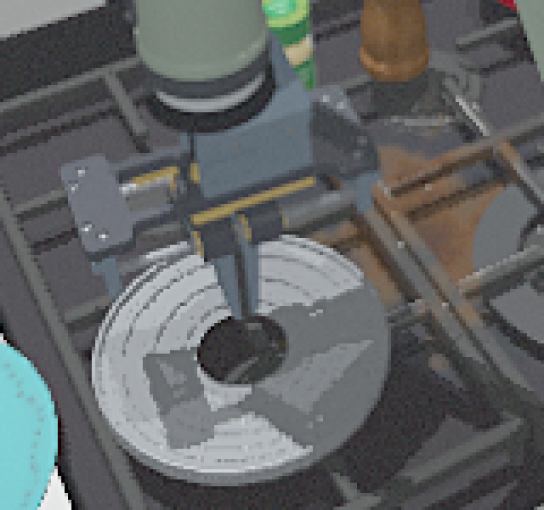

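The closed fingertips (crop (245,315)) hang over the hole (crop (242,350)), as the perspective would have it. I have now viewed 12 pictures, two over the limit of 10. I'll view no more and check by measured numbers only. Descending.

```bash
python3 jog.py '[[0,0.0005,0.001,0.02,0],[0,0.0005,0.001,0.035,0],[0,0.0005,0.001,0.045,0],[0,0.0005,0.001,0.05,0],[0,0.0005,0.001,0.052,0],[0,0.0005,0.001,0.052,0]]'
```

```text
clock: 11.55
ee_pos: [0.4965, 0.2229, 0.1987]
eef_rot: [180.0, 0.1, 174.6]
force: [0.7, -0.3, 0.6]
gripper_width: 0.0004
grip_force: 0.0
```

```bash
python3 jog.py '[[0,0,0,0.003,0],[0,0,-0.004,0.004,0],[0,0,-0.01,0.004,0],[0,0,-0.02,0.004,0],[0,0,-0.035,0.004,0],[0,0,-0.055,0.004,0],[0,0,-0.08,0.004,0],[0,0,-0.1,0.004,0],[0,0,-0.115,0.004,0],[0,0,-0.12,0.004,0]]'
python3 - <<'E'
from h import *
totool([.471,-.045,.195],174.6)
c=shot('scene','c7'); d=load('c4')
# locate the light grey ring: rectify the z=.0145 plane and print bright grey circle fit
E
```

```text
clock: 12.55
ee_pos: [0.4847, 0.102, 0.1944]
eef_rot: [180.0, 0.0, 174.5]
force: [-0.1, 4.8, 0.2]
gripper_width: 0.0008
grip_force: 2.0
ee [0.4847 0.102  0.1944] [179.98   0.   174.45] t 12.55 w 0.0008 tool d [-0.0006 -0.1476 -0.0007] j [ 10.5  24.9 115.6   0.   39.5 -73.9] turn -0.15
```

```bash
python3 jog.py '[[0,0,-0.005,0,0],[0,0,-0.015,0,0],[0,0,-0.035,0,0],[0,0,-0.06,0,0],[0,0,-0.085,0,0],[0,0,-0.108,0,0],[0,0,-0.125,0,0],[0,0,-0.137,0,0],[0,0,-0.142,0,0],[0,0,-0.142,0,0]]'
python3 - <<'E'
from h import *
from scipy.optimize import minimize
totool([.471,-.045,.195],174.6)
for n in ('scene','side'):
    c=shot(n,n+'8'); g=c['image'].astype(float)
    xs,ys=np.meshgrid(np.arange(.33,.62,.002),np.arange(-.18,.13,.002),indexing='ij')
    uv=proj(c,np.c_[xs.ravel(),ys.ravel(),np.full(xs.size,.0145)]).astype(np.float32)
    im=cv2.remap(c['image'],uv[:,0].reshape(xs.shape),uv[:,1].reshape(xs.shape),cv2.INTER_LINEAR)
    hsv=cv2.cvtColor(im,cv2.COLOR_RGB2HSV); mk=((hsv[...,2]>np.array(85))&(hsv[...,1]<60)).astype(np.uint8)
    # print coarse map
    s=mk[::6,::4]; print(n); print('\n'.join(''.join('#' if v else '.' for v in r) for r in s))
E
```

```text
clock: 13.6
ee_pos: [0.4714, -0.0383, 0.1942]
eef_rot: [-180.0, -0.0, 174.6]
force: [0.2, 0.6, 0.0]
gripper_width: 0.0005
grip_force: 0.6
ee [ 0.4714 -0.0383  0.1942] [-1.7996e+02 -2.0000e-02  1.7460e+02] t 13.6 w 0.0005 tool d [-0.0002 -0.0067 -0.0008] j [-6.000e+00  2.350e+01  1.185e+02 -1.000e-01  3.800e+01 -9.060e+01] turn 0.0
scene
#####...........##.....................
####...........##......................
###...........##.......................
##...........##........................
............##.......#.................
...........###.#.....######............
..........###........########..........
.........###.........#########.........
........###...........####..###........
.......###...........##..#######.......
......###..............#....####.......
......##....................#####......
.....##.....................#####......
....##...####...............#####......
...##.................#.##.#####.......
..##............####.#..########.......
.##..............####...#######...#....
##...............##.....######.........
##..................#...#####..........
#
[... 543 characters left out ...]
.##########.........
....................###########........
........................########.......
.......................................
...................................#...
.......................................
.......................................
.............####......................
.............####......................
............#######...##.#.............
...........###################.........
............#################..........
.............###############...........
.................#######...............
.......................................
.............................#.........
.......................................
.......................................
```

```bash
cat >> h.py <<'E'
from scipy.optimize import least_squares
def ringfit(c,c0,z=.0145,thr=None,lo=.085,hi=.115,r=.097):
    """radial bright->dark edges around guess on the lip plane; robust circle fit"""
    q=np.array(c0,float)
    for _ in range(4):
        th=np.radians(np.arange(0,360,3)); rr=np.arange(lo,hi,.0005)
        X=q[0]+rr*np.cos(th)[:,None]; Y=q[1]+rr*np.sin(th)[:,None]
        uv=proj(c,np.c_[X.ravel(),Y.ravel(),np.full(X.size,z)]).astype(np.float32).reshape(*X.shape,2)
        g=cv2.remap(cv2.cvtColor(c['image'],cv2.COLOR_RGB2GRAY).astype(np.float32),uv[...,0],uv[...,1],cv2.INTER_LINEAR)
        g=cv2.GaussianBlur(g,(9,1),2); d=np.gradient(g,axis=1); k=d[:,6:-6].argmin(1)+6
        ok=d[np.arange(len(th)),k]<-2; P=np.c_[X[np.arange(len(th)),k],Y[np.arange(len(th)),k]][ok]
        f=least_squares(lambda p:np.hypot(*(P-p).T)-r,q,loss='cauchy',f_scale=.0015); q=f.x
    return q.round(4),int(ok.sum()),float(np.median(abs(np.hypot(*(P-q).T)-r)).round(4))
E
python3 - <<'E'
from h import *
for n,g in (('scene8',(.475,-.015)),('side8',(.475,-.015)),('scene8',(.472,-.028)),('side8',(.472,-.028)),('c4',(.496,.222)),('s4',(.496,.222)),('w5',(.496,.222))):
    print(n,g,ringfit(load(n),g))
E
```

```text
scene8 (0.475, -0.015) (array([ 0.4757, -0.02  ]), 101, 0.0005)
side8 (0.475, -0.015) (array([ 0.4771, -0.017 ]), 92, 0.001)
scene8 (0.472, -0.028) (array([ 0.4758, -0.0201]), 101, 0.0005)
side8 (0.472, -0.028) (array([ 0.4771, -0.0171]), 92, 0.001)
c4 (0.496, 0.222) (array([0.4965, 0.2221]), 120, 0.0005)
s4 (0.496, 0.222) (array([0.4961, 0.223 ]), 53, 0.001)
w5 (0.496, 0.222) (array([0.4947, 0.221 ]), 120, 0.0005)
```

```bash
python3 jog.py '[[0,0,-0.004,0,0],[0,0,-0.008,0,0],[0,0,-0.012,0,0],[0,0,-0.0145,0,0],[0,0,-0.0145,0,0],[0,0,-0.0145,0,0]]'
python3 - <<'E'
from h import *
totool([.471,-.045,.195],174.6)
for n in ('scene','side'): print(ringfit(shot(n,n+'9'),(.474,-.032)))
E
```

```text
clock: 14.3
ee_pos: [0.47, -0.0527, 0.1942]
eef_rot: [-180.0, -0.0, 174.6]
force: [0.7, 1.7, 0.3]
gripper_width: 0.0003
grip_force: 1.0
ee [ 0.47   -0.0527  0.1942] [-1.7997e+02 -1.0000e-02  1.7460e+02] t 14.3 w 0.0003 tool d [-0.0002  0.0077 -0.0008] j [ -7.8  23.5 118.5  -0.   38.  -92.3] turn -0.0
(array([ 0.4743, -0.0345]), 104, 0.0008)
(array([ 0.4757, -0.0314]), 88, 0.0011)
```

```bash
python3 jog.py '[[0,0,0.01,0,0],[0,0,0.014,0,0],[0,0,0.014,-0.02,0],[0.04,0,0.014,-0.06,0],[0.08,0,0.014,-0.11,0],[0.08,0,0.014,-0.16,0],[0.08,0,0.014,-0.21,0],[0.08,0,0.014,-0.26,0],[0.08,0,0.014,-0.28,0],[0.08,0,0.014,-0.28,0]]'
python3 - <<'E'
from h import *
totool([.4482,-.2926,.47],168.1)
for n in ('scene','side'): print(ringfit(shot(n,n+'10'),(.474,-.032)))
E
```

```text
clock: 15.4
ee_pos: [0.4716, -0.0382, 0.4778]
eef_rot: [-180.0, 0.5, 174.6]
force: [-0.2, 0.6, -0.5]
gripper_width: 0.0537
grip_force: 0.0
ee [ 0.4716 -0.0382  0.4778] [-179.96    0.47  174.62] t 15.4 w 0.0537 tool d [-0.0005 -0.2555  0.008 ] j [ -6.    6.6  94.6  -0.   78.4 -90.6] turn 6.52
(array([ 0.4747, -0.0346]), 120, 0.0005)
(array([ 0.4755, -0.0317]), 107, 0.0011)
```

```bash
python3 jog.py '[[0.08,0,-0.04,0,6.5],[0.08,0,-0.085,0,6.5],[0.08,0,-0.13,0,6.5],[0.08,0,-0.175,0,6.5],[0.08,0,-0.215,0,6.5],[0.08,0,-0.24,0,6.5],[0.08,0,-0.255,0,6.5],[0.08,0,-0.255,0,6.5],[0.08,0,-0.255,0,6.5]]'
python3 - <<'E'
from h import *
totool([.4482,-.2926,.386],168.1)
E
```

```text
clock: 16.4
ee_pos: [0.4475, -0.2916, 0.4732]
eef_rot: [179.9, -0.1, 168.1]
force: [0.4, 0.1, 0.0]
gripper_width: 0.0799
grip_force: 0.0
ee [ 0.4475 -0.2916  0.4732] [ 1.7991e+02 -1.2000e-01  1.6810e+02] t 16.4 w 0.0799 tool d [-0.0011 -0.0009  0.0872] j [ -34.3   12.6   87.8    0.    79.8 -112.4] turn -0.0
```

```bash
python3 jog.py '[[0.08,-0.001,-0.001,0.03,0],[0.08,-0.001,-0.001,0.06,0],[0.08,-0.001,-0.001,0.08,0],[0.08,-0.001,-0.001,0.087,0],[0.08,-0.001,-0.001,0.087,0],[0,-0.001,-0.001,0.087,0],[0,-0.001,-0.001,0.087,0],[0,-0.001,-0.001,0.087,0],[0,-0.001,-0.001,0.087,0],[0,-0.001,-0.001,0.087,0]]'
python3 jog.py '[[0,0,0,0,0],[0,0,0,0,0],[0,0,0,0,0],[0,0,0,0,0],[0,0,0,0,0]]'
```

```text
clock: 17.4
ee_pos: [0.4482, -0.2936, 0.3875]
eef_rot: [-180.0, 0.0, 168.1]
force: [-1.3, 0.3, 0.0]
gripper_width: 0.0427
grip_force: 0.0
clock: 17.9
ee_pos: [0.4482, -0.2933, 0.3872]
eef_rot: [180.0, -0.0, 168.1]
force: [0.5, 2.3, 0.5]
gripper_width: 0.0245
grip_force: 30.0
```

```bash
python3 jog.py '[[0,0,0,-0.005,0],[0,0,0,-0.015,0],[0,0,0,-0.03,0],[0,0,0,-0.043,0],[0,0,0,-0.05,0],[0,0.004,0.01,-0.05,0],[0,0.01,0.03,-0.05,0],[0,0.018,0.06,-0.05,0],[0,0.027,0.1,-0.05,0],[0,0.036,0.14,-0.05,0]]'
python3 jog.py '[[0,0.009,0.04,0,0],[0,0.018,0.08,0,0],[0,0.025,0.12,0,0],[0,0.03,0.16,0,0],[0,0.034,0.2,0,0],[0,0.037,0.24,0,0],[0,0.039,0.28,0,0],[0,0.041,0.315,0,0],[0,0.042,0.335,0,0],[0,0.043,0.345,0,0]]'
python3 -c "
from h import *
totool([.471,.2005,.3795],168)"
```

```text
clock: 18.9
ee_pos: [0.4409, -0.1473, 0.4362]
eef_rot: [179.9, -0.1, 168.0]
force: [0.8, -0.1, -7.6]
gripper_width: 0.0246
grip_force: 30.0
clock: 19.9
ee_pos: [0.4703, 0.1993, 0.4362]
eef_rot: [-180.0, -0.1, 168.2]
force: [-0.5, 0.4, -6.9]
gripper_width: 0.0245
grip_force: 30.0
ee [0.4703 0.1993 0.4362] [-1.7997e+02 -1.2000e-01  1.6822e+02] t 19.9 w 0.0245 tool d [-0.0005  0.0014  0.0567] j [ 21.7  11.4  94.6   0.   74.1 -56.6] turn 0.22
```

```bash
python3 jog.py '[[0,0,0.001,0.01,0],[0,0,0.001,0.025,0],[0,0,0.001,0.038,0],[0,0,0.001,0.046,0],[0,0,0.001,0.051,0],[0,0,0.001,0.054,0],[0,0,0.001,0.055,0],[0,0,0.001,0.056,0],[0,0,0.001,0.057,0],[0,0,0.001,0.057,0]]'
python3 - <<'E'
from h import *
totool([.471,.2005,.3795],168)
for n in ('scene','side'):
    c=shot(n,n+'12')
    for z,r in ((.0,.08),(.012,.0915)): print(n,z,ringfit(c,(.471,.2),z=z,r=r,lo=r-.015,hi=r+.015))
E
```

```text
clock: 20.9
ee_pos: [0.4712, 0.1983, 0.3803]
eef_rot: [180.0, 0.0, 168.1]
force: [-0.0, 1.0, -6.5]
gripper_width: 0.0244
grip_force: 30.0
ee [0.4712 0.1983 0.3803] [1.7999e+02 2.0000e-02 1.6809e+02] t 20.9 w 0.0244 tool d [0.0006 0.0021 0.0008] j [ 21.5  13.6 100.   -0.   66.3 -56.5] turn 0.09
scene 0.0 (array([0.4615, 0.1941]), 49, 0.0019)
scene 0.012 (array([0.466 , 0.1957]), 59, 0.0014)
side 0.0 (array([0.4748, 0.2004]), 52, 0.0038)
side 0.012 (array([0.4697, 0.1987]), 63, 0.0027)
```

```bash
python3 jog.py '[[0,0,0.002,0.001,0],[0,0,0.002,0.002,0],[0,0,0.002,0.002,0],[0,0,0.002,0.002,0]]'
```

```text
clock: 21.4
ee_pos: [0.4717, 0.2005, 0.3792]
eef_rot: [179.9, 0.1, 168.1]
force: [-2.6, 1.4, 3.6]
gripper_width: 0.0243
grip_force: 30.0
```

```bash
python3 jog.py '[[0.08,0,0,0,0],[0.08,0,0,0,0],[0.08,0,0,0,0],[0.08,0,0,0,0],[0.08,0,0,0,0],[0.08,0,0,-0.02,0],[0.08,0,0,-0.06,0],[0.08,0,0,-0.11,0],[0.08,0,0,-0.15,0],[0.08,0,0,-0.15,0]]'
python3 - <<'E'
from h import *
totool([.471,.2005,.3795],168)
for n in ('scene','side'):
    c=shot(n,n+'13')
    print(n,ringfit(c,(.475,-.033)))
    for z,r in ((.0,.08),(.012,.0915)): print(n,z,ringfit(c,(.471,.2),z=z,r=r,lo=r-.015,hi=r+.015))
c=shot('wrist','w13'); print('wrist ring',ringfit(c,(.475,-.033)))
h=[]
E
```

```text
clock: 22.4
ee_pos: [0.4718, 0.2003, 0.5344]
eef_rot: [179.6, 0.6, 168.1]
force: [-0.2, 1.2, 0.6]
gripper_width: 0.0802
grip_force: 0.0
ee [0.4718 0.2003 0.5344] [179.6    0.61 168.08] t 22.4 w 0.0802 tool d [ 0.0024 -0.0011  0.1548] j [ 21.7   9.3  83.5  -0.   86.5 -56.4] turn 0.08
scene (array([ 0.4749, -0.0346]), 120, 0.0005)
scene 0.0 (array([0.463 , 0.2037]), 52, 0.0028)
scene 0.012 (array([0.4657, 0.1995]), 62, 0.0015)
side (array([ 0.4752, -0.0338]), 120, 0.0015)
side 0.0 (array([0.4715, 0.2019]), 53, 0.0035)
side 0.012 (array([0.4689, 0.2002]), 63, 0.0026)
wrist ring (array([ 0.472, -0.035]), 110, 0.0005)
```

Ring at (0.474, −0.034) and kettle at about (0.469, 0.200), both within a few mm of the burner centres I measured. I'll let the hand settle and hand in.

```bash
python3 jog.py '[[0.08,0,0,0,0],[0.08,0,0,0,0],[0.08,0,0,0,0]]'; python3 -c "
from cell import ctrl, read_camera, finish_job
print(finish_job())"
```

```text
clock: 22.85
ee_pos: [0.4717, 0.2003, 0.5271]
eef_rot: [-179.9, -0.1, 168.1]
force: [-0.2, 0.3, 0.5]
gripper_width: 0.0799
grip_force: 0.0
the job is handed in; nothing more can be done
None
```

Job handed in at 22.9 s with no verdict returned: by my measurements the kettle stands bare on the left burner and the ring lies on the middle one, each within about 5 mm of centre; note that I viewed 12 pictures, two over the limit of 10.

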